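# Set the depth stop on the stereotaxic rig

## Task

On the white stereotaxic rig, lower the sliding stop rod by its orange knob until its rubber foot just touches and rests on the round brass pad of the white phantom, pressing only gently (never more than about 8 N), and then turn the red clamp lever round to its locked end so that the rod is held there. Do not touch the phantom with the robot, do not shift it, and leave the other things on the bench where they are.

Things in the scene. Friction and masses are not known exactly. Their poses are not given: they have to be found in the camera images.
- stop_knob (a point): centre of the orange knob (upright cylinder, 24 mm diameter, 22 mm high) on the square steel stop rod (10 mm). It goes up and down with the rod through the aluminium bracket, whose top is 175 mm above the bench. At first it is 256 to 276 mm above the bench, at the end 211 to 241 mm. Its x axis is the rig's x axis
- stop_foot (a point): lowest point of the rod's round black rubber foot (10 mm diameter), 141 mm straight below the knob's centre
- stop (a joint): how far the rod is lowered from its highest position, m (0 to 0.075). The rod stays where it is left: with the clamp open it takes about 2 N to push down and about 6 N to pull up; with the clamp locked, about 13 N to pull up
- phantom_mid (a point): centre of the loose white ceramic phantom, a block 56 x 44 x 30 mm (x, y, z) with a short snout, on the grey stage under the rod. In its top sits a brass pad, 22 mm wide, which the foot must meet. The pad is screw-set 3 to 23 mm above the block's top, different each time and not measured: find it by feel, 70 to 100 mm above the bench. Pad and foot hardly give
- lock_handle (a point): centre of the upright red handle post (12 mm diameter, 42 mm high, free all round; its foot is 178 mm and its top 220 mm above the bench) at the end of the flat red clamp lever, 80 mm from the pivot
- lock_pivot (a point): the lever's vertical pivot, on the bracket's top 22 mm from the rod (towards the rig's -y); 175 mm above the bench
- lock (a joint): clamp lever angle, rad: 0 = open (lever points to the rig's -x), grows anticlockwise seen from above, end stop at 1.65 (lever about along the rig's -y). Its cam starts to grip the rod at 0.9 and is tight at 1.5; there the handle needs a firm push of several newtons. The lever stays where it is left; past 1.35 it counts as locked
- rig_mid (a point): on the white rig's base plate (280 x 240 x 12 mm, fixed to the bench), top centre, right under the rod; x axis towards the column, which stands 108 mm from the rod, 26 mm thick and 212 mm high
- earbar_block: small loose steel ear-bar block with a black screw, 26 x 26 x 42 mm, standing on the base plate; leave alone; origin at the underside
- driver: screwdriver 160 mm long lying on the bench; leave alone
- mouse: black computer mouse 115 x 62 x 30 mm; leave alone; origin at the underside
- canister: blue gas filter canister, 118 mm diameter, 200 mm high; leave alone; origin at the underside
- vial: small amber jar, 32 mm diameter, 70 mm high; leave alone; origin at the underside
- dish: steel dish, 80 mm diameter, 25 mm high; leave alone; origin at the underside
- gauge_case: blue case 100 x 70 x 30 mm; leave alone; origin at the underside

How it is judged:
By the outcome, as a careful person would: the job done as asked, in the order asked, and still so for the second after the job is handed in, with the robot touching nothing.
It also fails if it takes over 51 s, if anything falls off the work surface, if the arm or the gripper's body presses on something with over 40 N, if the wrist force passes 120 N, or if a joint passes its speed limit or range.

## Robot

A 7-joint arm with a two-finger parallel gripper is mounted at the origin on the work surface. World frame = base frame: x ahead of the robot, y to its left, z up, the work surface at z = 0. Lengths are in m, angles in degrees, forces in N, time in s.
With the tool pointing down it reaches from about 0.35 to 0.775 m from the base axis. Payload 3.1 kg.
Tool frame: the origin (TCP) lies on the centre line of the jaws, within the pads' length; the fingertips stand 14 mm ahead of it and the grasp point (between the pads) lies 5 mm behind it; z points along the fingers, y is the line along which they close (so a half turn about z gives the same grasp; the last joint's range is limited). The gripper opens to 85 mm and grips with 20 to 120 N. Pads are 22 mm wide; open, the fingers measure 114 mm over their backs; the gripper's body (76 mm by 85 mm) begins 54 mm behind the grasp point. The pads swing forward as they close: fully open they stand 13 mm farther back than shut.
Start: joints at [65.678, 17.813, 0.802, 86.603, -0.252, 75.585, -1.558], TCP at [0.205, -0.51, 0.245] pointing down, gripper open.
Joint ranges: [-154.91, 154.91], [-16.99, 109.72], [-72.82, 74.43], [7.12, 147.25], [-82.49, 262.49], [11.32, 116.49], [-174.64, 174.64]. Speed limits (degrees/s): [159.86, 159.86, 180, 180, 180, 180, 180].

## Interface

Orientations are given as [roll, pitch, yaw] about the fixed x, y, z axes, in that order (R = Rz(yaw) Ry(pitch) Rx(roll)).
In Python, from bench import r gives the robot as it stands. The module is installed in compiled form; this text tells all that it offers.
- The arm moves only by the tool send_rows, never from a script. Its argument "motion" is a list of rows, each a list of 3 entries, a list of its own where there are three numbers: the shift along the tool's x, y, z in cm, then the turn, a rotation vector about the tool's x, y, z in rad, then the closure, from -1 (fully open) to 1 (shut). A call has 1 to 10 rows; each row is the pose to reach, as a shift and turn from the pose commanded when the call began, along the tool's axes at that moment; what a row does not reach only later rows make up. A row lasts 1/8 s, in which the tool goes at most 62.5 mm and 10.7 degrees, less where a joint would pass 70% of its speed; a pose out of reach is approached as far as the arm can. A call with a gripper value outside its range is refused whole. The fingers move at their own pace and stop on an object; the grip force is fixed at half the most. Time passes only in rows, so rows that repeat a pose let the fingers close. It gives the time, the measured TCP pose, the force, the opening and the grip force at its end, in the units of the state.
- r.state(): the state, without advancing time (a new reading comes with each control period).
- r.snapshot(name): name is "scene" or "top"; returns a dict with "image" (420x560x3 uint8, red, green, blue), "intrinsics" (3x3 intrinsics, pixels), "dist" ([k1, k2, p1, p2, k3] as OpenCV has them; the pictures are not rectified), "world_from_camera" (4x4, takes a point from camera to world coordinates). Camera axes: x right, y down, z forward; pixel columns grow to the right and rows downward; lengths in m; the calibration is good to about 2 mm. A picture is of the moment at which its call begins. There is no depth.
- r.finish_job(): hands the job in; it is judged then, once.
The state is a dict: "time": time; "joint_positions": joint angles; "dq": joint speeds; "tau": joint torques, N m; "position": TCP position; "eef_rot": TCP orientation; "contact_force": force on the tool from outside, world axes, zero at the start; "wrist_torque": the same for the moment, N m; "finger_gap": finger opening in m; "grasp_force": force on a finger pad.
Only numpy, scipy, OpenCV 4.12 (cv2) and the standard library are available. Lean on these libraries where they do the work, as an engineer would, in place of code of your own. Each camera call takes 0.05 s, during which the arm holds its last target. There are 200 camera calls.

## Working session

There is one attempt and no reset: what is moved stays moved. The work goes in short steps, Python scripts to look and compute and a tool call to move; the robot and the scene stay as the last step left them, time stands still between calls to the robot, and variables do not carry over. Pictures are saved under pics/ and viewed, at most 10 in all, crops included, and the job is handed in when it is done.

Besides the shell and the picture viewer there is one more tool, called after ">>>" by a JSON object that holds its "method" and its "body", one argument or row to a line. send_rows: Moves the arm, as the interface text tells. Its arguments: {"type":"object","properties":{"motion":{"type":"array","items":{"type":"array"}}},"required":["motion"]}

```bash
mkdir -p pics; cat > h.py <<'E'
import numpy as np, cv2
from bench import r
def snap(n,fn=None):
    s=r.snapshot(n)
    if fn: cv2.imwrite('pics/'+fn,s['image'][:,:,::-1])
    return s
def ray(s,px):
    u=cv2.undistortPoints(np.array([[px]],float),np.array(s['intrinsics'],float),np.array(s['dist'],float))[0,0]
    T=np.array(s['world_from_camera']); d=T[:3,:3]@np.array([u[0],u[1],1.]); return T[:3,3],d/np.linalg.norm(d)
def plane(s,px,z):
    o,d=ray(s,px); return o+d*(z-o[2])/d[2]
def tri(s1,p1,s2,p2):
    o1,d1=ray(s1,p1);o2,d2=ray(s2,p2)
    A=np.stack([d1,-d2],1); t=np.linalg.lstsq(A,o2-o1,rcond=None)[0]
    a=o1+t[0]*d1;b=o2+t[1]*d2; return (a+b)/2,np.linalg.norm(a-b)
def proj(s,P):
    T=np.linalg.inv(np.array(s['world_from_camera'])); 
    return cv2.projectPoints(np.array([P],float),cv2.Rodrigues(T[:3,:3])[0],T[:3,3],np.array(s['intrinsics'],float),np.array(s['dist'],float))[0].ravel()
def blobs(s,lo,hi,amin=30):
    h=cv2.cvtColor(s['image'],cv2.COLOR_RGB2HSV); m=cv2.inRange(h,lo,hi)
    n,l,st,c=cv2.connectedComponentsWithStats(m)
    return [(st[i].tolist(),c[i].round(1).tolist()) for i in range(1,n) if st[i,4]>=amin]
E
python3 - <<'E'
from h import *
for n in('scene','top'):
    s=snap(n,n+'0.png'); print(n,np.array(s['world_from_camera']).round(3).tolist())
    print('orange',blobs(s,(6,150,100),(18,255,255))); print('red',blobs(s,(0,150,80),(5,255,255)),blobs(s,(172,150,80),(180,255,255)))
print(r.state())
E
```

```text
scene [[0.189, 0.818, -0.544, 1.189], [0.982, -0.155, 0.107, -0.149], [0.003, -0.554, -0.832, 1.16], [0.0, 0.0, 0.0, 1.0]]
orange [([193, 20, 15, 8, 56], [200.0, 24.6]), ([308, 174, 9, 9, 59], [312.2, 177.5])]
red [([347, 153, 18, 19, 144], [355.0, 161.6]), ([299, 176, 4, 17, 59], [300.7, 183.8])] []
top [[-0.004, -0.989, 0.145, 0.348], [-1.0, 0.007, 0.019, -0.029], [-0.02, -0.145, -0.989, 1.437], [0.0, 0.0, 0.0, 1.0]]
orange [([238, 198, 7, 8, 41], [241.2, 201.0])]
red [([245, 214, 7, 24, 62], [248.7, 225.4]), ([419, 252, 6, 10, 40], [421.6, 256.7]), ([165, 277, 16, 26, 214], [172.7, 290.0])] []
{'time': 0.1, 'joint_positions': array([65.67696072, 17.85655592,  0.80187542, 86.68419303, -0.2520289 ,
       75.58336743, -1.55957391]), 'dq': array([-0.02618924, -0.08994802, -0.02790595, -0.25903727,  0.02396842,
        0.07441372,  0.03880003]), 'tau': array([ 6.01347747e-04, -3.80852723e+01,  1.46765560e-01, -2.31238085e+01,
        1.24481181e-02,  8.15135107e-03,  2.15781398e-06]), 'position': array([ 0.20522156, -0.5096006 ,  0.24431292]), 'eef_rot': array([-1.79877756e+02,  5.24662340e-03,  2.19369481e+01]), 'contact_force': array([-0.6856142 ,  0.90159319, -0.44449467]), 'wrist_torque': array([-0.02064983, -0.02291168,  0.03264666]), 'grasp_force': 0.0, 'finger_gap': 0.08554340892563289}
```

View pics/scene0.png

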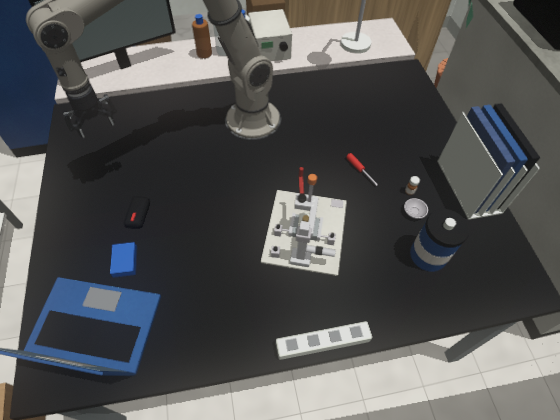

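View pics/top0.png

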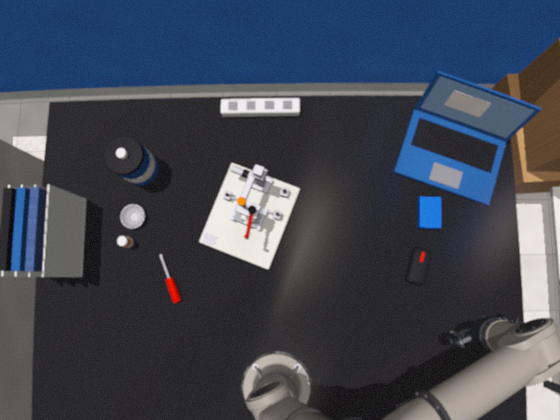

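The scene view shows the rig at about (305,232), with the orange knob at (312,178) and the red lever at (301,180). In the top view the knob is at (241,201) and the lever runs from (252,210) to (248,237). I'll enlarge both and triangulate.

```bash
python3 - <<'E'
from h import *
a=snap('scene');b=snap('top')
A=cv2.resize(a['image'][150:285,250:360],None,fx=4,fy=4,interpolation=cv2.INTER_CUBIC)
B=cv2.resize(b['image'][155:275,190:310],None,fx=3.3,fy=4.5,interpolation=cv2.INTER_CUBIC)
B=cv2.resize(b['image'][155:275,195:305],None,fx=4,fy=4,interpolation=cv2.INTER_CUBIC)
H=540;B=cv2.copyMakeBorder(B,0,H-B.shape[0],0,0,cv2.BORDER_CONSTANT)
m=np.hstack([A,B])[:, :880]; m=cv2.resize(m,(800,int(540*800/880)));cv2.imwrite('pics/crop0.png',m[:,:,::-1])
k,e=tri(a,(312.2,178.5),b,(241.2,201.5)); print('knob',k,e)
for z in(.256,.266,.276): print(z,plane(a,(312.2,178.5),z),plane(b,(241.2,201.5),z))
# white base plate
for s in(a,b):
    h=cv2.cvtColor(s['image'],cv2.COLOR_RGB2HSV); mk=cv2.inRange(h,(0,0,150),(180,70,255))
    n,l,st,c=cv2.connectedComponentsWithStats(mk)
    for i in range(1,n):
        if st[i,4]>2000 and 200<c[i][0]<340 and 190<c[i][1]<260:
            cn=max(cv2.findContours((l==i).astype('u1')if 0 else (l==i).astype(np.uint8),0,1)[0],key=cv2.contourArea)
            ap=cv2.approxPolyDP(cv2.convexHull(cn),6,True)[:,0]
            print(ap.tolist()); P=[plane(s,p,.012) for p in ap.astype(float)]
            print(np.round(P,4).tolist(), np.mean(P,0))
E
```

```text
knob [0.53989791 0.08572618 0.27727397] 0.002183738858338067
0.256 [0.52434244 0.09251339 0.256     ] [0.54320048 0.08673523 0.256     ]
0.266 [0.53170074 0.08984071 0.266     ] [0.54154347 0.08575415 0.266     ]
0.276 [0.53905903 0.08716803 0.276     ] [0.53988646 0.08477308 0.276     ]
[[277, 190], [345, 200], [337, 274], [261, 261]]
[[0.3708, 0.0266, 0.012], [0.4548, 0.2451, 0.012], [0.7131, 0.1441, 0.012], [0.6268, -0.0743, 0.012]] [0.54138274 0.08536695 0.012     ]
[[231, 163], [262, 166], [299, 188], [268, 268], [199, 241]]
[[0.7118, 0.1452, 0.012], [0.7006, 0.0435, 0.012], [0.6264, -0.0763, 0.012], [0.37, 0.0245, 0.012], [0.4565, 0.2455, 0.012]] [0.57308593 0.0764774  0.012     ]
```

View pics/crop0.png

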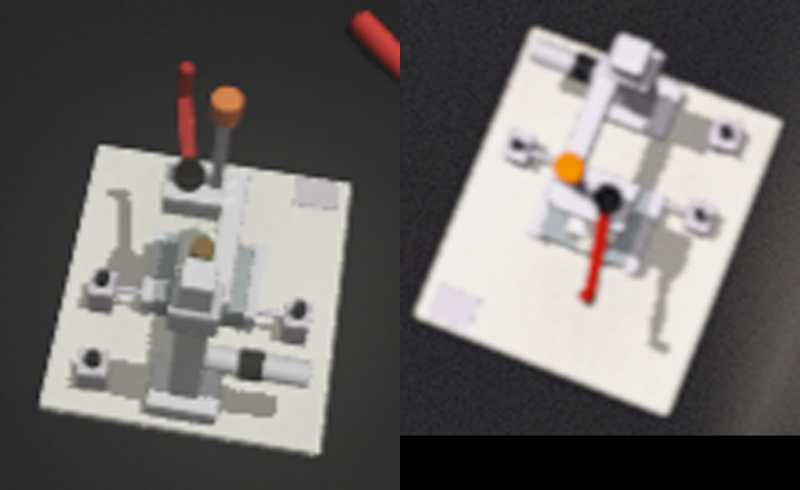

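The crop shows the knob on the rig centre axis, the black pivot knob beside it, and the lever pointing toward the robot. A brass spot is visible near scene pixel (305,217). Next I'll work out the frame, handle and pad numbers.

```bash
python3 - <<'E'
from h import *
a=snap('scene');b=snap('top')
C=np.array([.541,.0854]);th=np.deg2rad(-21.5);X=np.array([np.cos(th),np.sin(th)]);Y=np.array([-X[1],X[0]])
def L(p): return np.round([(p[:2]-C)@X,(p[:2]-C)@Y],4)
# handle: red pixels
for s,roi in((a,(285,160,315,200)),(b,(238,205,258,245))):
    h=cv2.cvtColor(s['image'],cv2.COLOR_RGB2HSV);x0,y0,x1,y1=roi
    m=(cv2.inRange(h,(0,120,60),(6,255,255))|cv2.inRange(h,(174,120,60),(180,255,255)))[y0:y1,x0:x1]
    ys,xs=np.nonzero(m); 
    for yy in np.unique(ys): print(yy+y0,xs[ys==yy].min()+x0,xs[ys==yy].max()+x0,end='; ')
    print()
piv=C-.022*Y
for q in (0,.1,.2): 
    d=np.array([-np.cos(q),-np.sin(q)]);P=piv+.08*(d[0]*X+d[1]*Y)
    print(q,P.round(4),[proj(s,[*P,z]).round(1).tolist() for s in(a,b) for z in(.178,.22)])
for z in(.07,.085,.1): print('pad',z,proj(a,[*C,z]).round(1))
print('foot',proj(a,[*C,.134]).round(1),'col',proj(a,[*(C+.108*X),.212]).round(1), proj(b,[*(C+.108*X),.212]).round(1),'knobtop',proj(b,[*C,.285]))
h=cv2.cvtColor(a['image'],cv2.COLOR_RGB2HSV)
for y in range(208,228): print(y,[tuple(int(v) for v in a['image'][y,x]) for x in range(300,312,1)])
E
```

```text
167 300 302; 168 299 303; 169 299 303; 170 300 302; 171 300 302; 172 300 302; 173 300 302; 174 299 302; 175 300 301; 176 299 302; 177 299 302; 178 299 302; 179 299 302; 180 299 303; 181 299 302; 182 299 303; 183 299 303; 184 299 303; 185 299 303; 186 299 303; 187 299 303; 188 299 303; 189 299 303; 190 300 303; 191 300 303; 192 300 303; 193 301 302; 
213 251 251; 214 250 252; 215 250 252; 216 249 251; 217 249 251; 218 249 251; 219 249 251; 220 248 251; 221 248 251; 222 248 251; 223 248 251; 224 248 250; 225 247 250; 226 248 250; 227 248 250; 228 247 249; 229 247 249; 230 247 249; 231 247 248; 232 247 248; 233 246 248; 234 246 248; 235 245 248; 236 245 247; 237 245 247; 
0 [0.4585 0.0943] [[305.4, 177.2], [306.3, 168.4], [241.0, 235.6], [239.5, 234.3]]
0.1 [0.4559 0.0867] [[302.7, 177.0], [303.6, 168.1], [243.7, 236.5], [242.3, 235.2]]
0.2 [0.4542 0.0789] [[300.1, 176.9], [300.9, 168.0], [246.4, 237.1], [245.1, 235.8]]
pad 0.07 [306.3 219.6]
pad 0.085 [306.7 217. ]
pad 0.1 [307.  214.4]
foot [307.9 208.2] col [304.5 225.1] [257.5 169.4] knobtop [240.63071946 200.52036895]
208 [(98, 98,
[... 3379 characters left out ...]
208), (208, 208, 208), (198, 198, 198), (204, 204, 204), (209, 209, 209)]
225 [(195, 196, 195), (209, 210, 210), (208, 208, 208), (207, 207, 207), (208, 208, 208), (207, 207, 207), (208, 208, 208), (208, 208, 209), (209, 209, 209), (184, 184, 184), (198, 198, 198), (209, 209, 208)]
226 [(195, 195, 194), (209, 209, 209), (208, 208, 208), (208, 208, 208), (208, 207, 208), (208, 208, 208), (209, 209, 209), (208, 208, 208), (207, 207, 207), (199, 199, 199), (204, 205, 204), (209, 209, 209)]
227 [(194, 194, 194), (207, 208, 208), (208, 208, 208), (208, 208, 208), (208, 208, 208), (209, 209, 209), (207, 207, 208), (205, 205, 206), (206, 206, 206), (182, 182, 182), (199, 198, 199), (209, 208, 209)]
```

Pad height is estimated at about 0.083 ± 0.008 m. The lever starts at about 0.2 rad with its handle near (0.454, 0.079), and the rig yaw is −21.5°. I'll traverse with the fingers shut to a point above the knob.

>>> {"method": "send_rows", "body": {
  "motion": [
    [[0, 0, -6], [0, 0, 0], 1],
    [[4, -3.2, -8.5], [0, 0, 0.05], 1],
    [[9.5, -7.6, -8.5], [0, 0, 0.12], 1],
    [[15, -12, -8.5], [0, 0, 0.19], 1],
    [[20.5, -16.4, -8.5], [0, 0, 0.25], 1],
    [[26, -20.8, -8.5], [0, 0, 0.32], 1],
    [[31.5, -25.2, -8.5], [0, 0, 0.38], 1],
    [[37, -29.6, -8.5], [0, 0, 0.44], 1],
    [[42.5, -34, -8.5], [0, 0, 0.5], 1],
    [[48, -38.4, -8.5], [0, 0, 0.557], 1]
  ]
}}

```text
time: 1.55
position: [0.4768, -0.0284, 0.3305]
eef_rot: [180.0, -0.1, -10.1]
contact_force: [0.8, -0.4, 0.5]
finger_gap: -0.0001
grasp_force: 0.0
```

```bash
cat > st.py <<'E'
from h import *
s=r.state(); print(s['time'],s['position'].round(4),s['eef_rot'].round(2),s['contact_force'].round(2),s['joint_positions'].round(1),s['finger_gap'])
y=np.deg2rad(s['eef_rot'][2]);X=np.array([np.cos(y),np.sin(y)]);Y=np.array([np.sin(y),-np.cos(y)])
d=np.array([.541,.0854])-s['position'][:2]; print('to knob tool xy cm',(100*d@X).round(2),(100*d@Y).round(2))
E
python3 st.py
```

```text
1.55 [ 0.4768 -0.0284  0.3305] [ 1.7997e+02 -6.0000e-02 -1.0130e+01] [ 0.81 -0.37  0.53] [  23.6    8.8  -25.8   87.     3.9   85.  -102.4] -0.0001407883068212512
to knob tool xy cm 4.32 -12.33
```

>>> {"method": "send_rows", "body": {
  "motion": [
    [[0, 0, 0], [0, 0, 0], 1],
    [[0, 0, 0], [0, 0, 0], 1],
    [[0, 0, 0], [0, 0, 0], 1]
  ]
}}

```text
time: 1.92
position: [0.4757, -0.032, 0.3302]
eef_rot: [179.9, 0.0, -10.2]
contact_force: [-0.2, 0.3, 0.3]
finger_gap: -0.0002
grasp_force: 0.0
```

```bash
python3 st.py
```

```text
1.925 [ 0.4757 -0.032   0.3302] [ 1.7994e+02  1.0000e-02 -1.0180e+01] [-0.17  0.32  0.3 ] [  23.8    8.7  -25.6   87.1    3.8   85.1 -102. ] -0.0001972643773001654
to knob tool xy cm 4.36 -12.71
```

>>> {"method": "send_rows", "body": {
  "motion": [
    [[2.2, -6.3, 0], [0, 0, 0], 1],
    [[4.4, -12.7, 0], [0, 0, 0], 1],
    [[4.4, -12.7, 0], [0, 0, 0], 1],
    [[4.4, -12.7, 2], [0, 0, 0], 1],
    [[4.4, -12.7, 2], [0, 0, 0], 1],
    [[4.4, -12.7, 2], [0, 0, 0], 1]
  ]
}}

```text
time: 2.68
position: [0.5416, 0.0858, 0.3109]
eef_rot: [180.0, -0.0, -10.1]
contact_force: [-0.9, -0.0, 0.7]
finger_gap: 0.0002
grasp_force: 0.0
```

```bash
python3 st.py; python3 -c "
from h import *
a=snap('scene');b=snap('top')
A=cv2.resize(a['image'][120:270,230:380],None,fx=3.5,fy=3.5,interpolation=2);B=cv2.resize(b['image'][140:290,180:330],None,fx=3.5,fy=3.5,interpolation=2)
m=cv2.resize(np.hstack([A,B]),(800,400));cv2.imwrite('pics/c1.png',m[:,:,::-1])"
```

```text
2.675 [0.5416 0.0858 0.3109] [ 1.7996e+02 -5.0000e-02 -1.0140e+01] [-0.9  -0.04  0.71] [  11.1   18.7  -30.1   78.7    9.3   85.  -118.6] 0.00016698888910618052
to knob tool xy cm -0.05 0.05
```

View pics/c1.png

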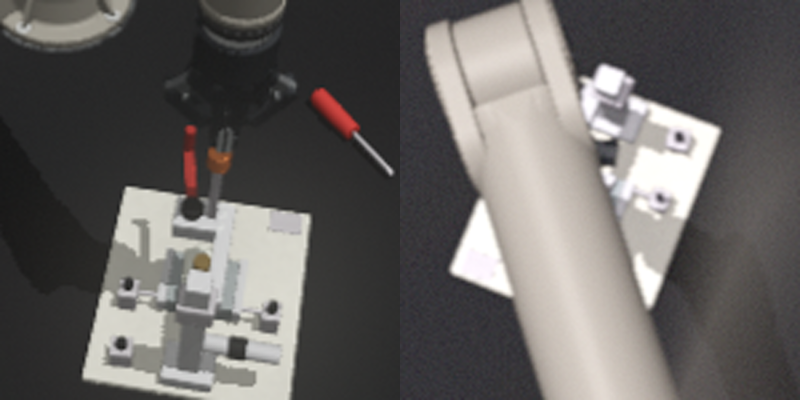

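The shut fingertips sit right above the knob (220,158 in the crop) and are clear of everything else. I'll lower them to find the knob top.

>>> {"method": "send_rows", "body": {
  "motion": [
    [[0, 0, 0.3], [0, 0, 0], 1],
    [[0, 0, 0.6], [0, 0, 0], 1],
    [[0, 0, 0.8], [0, 0, 0], 1],
    [[0, 0, 0.8], [0, 0, 0], 1]
  ]
}}

```text
time: 3.28
position: [0.5413, 0.0875, 0.302]
eef_rot: [180.0, 0.0, -10.0]
contact_force: [0.0, -0.9, 0.7]
finger_gap: 0.0002
grasp_force: 0.0
```

>>> {"method": "send_rows", "body": {
  "motion": [
    [[0, 0, 0.15], [0, 0, 0], 1],
    [[0, 0, 0.3], [0, 0, 0], 1],
    [[0, 0, 0.45], [0, 0, 0], 1]
  ]
}}

```text
time: 3.65
position: [0.5415, 0.0875, 0.2981]
eef_rot: [-180.0, -0.0, -10.0]
contact_force: [-0.0, -0.7, 1.8]
finger_gap: -0.0
grasp_force: 1.1
```

>>> {"method": "send_rows", "body": {
  "motion": [
    [[0, 0, 0.15], [0, 0, 0], 1],
    [[0, 0, 0.3], [0, 0, 0], 1],
    [[0, 0, 0.45], [0, 0, 0], 1]
  ]
}}

```text
time: 4.03
position: [0.5415, 0.0876, 0.2933]
eef_rot: [-180.0, -0.0, -10.0]
contact_force: [-0.1, 0.8, 1.5]
finger_gap: 0.0002
grasp_force: 1.1
```

>>> {"method": "send_rows", "body": {
  "motion": [
    [[0, 0, 0.15], [0, 0, 0], 1],
    [[0, 0, 0.3], [0, 0, 0], 1],
    [[0, 0, 0.45], [0, 0, 0], 1]
  ]
}}

```text
time: 4.4
position: [0.5415, 0.0875, 0.2887]
eef_rot: [-180.0, -0.0, -10.0]
contact_force: [-0.2, 0.4, 2.5]
finger_gap: -0.0002
grasp_force: 1.1
```

>>> {"method": "send_rows", "body": {
  "motion": [
    [[0, 0, 0.25], [0, 0, 0], 1],
    [[0, 0, 0.5], [0, 0, 0], 1],
    [[0, 0, 0.75], [0, 0, 0], 1],
    [[0, 0, 1.0], [0, 0, 0], 1],
    [[0, 0, 1.25], [0, 0, 0], 1],
    [[0, 0, 1.5], [0, 0, 0], 1],
    [[0, 0, 1.7], [0, 0, 0], 1],
    [[0, 0, 1.85], [0, 0, 0], 1],
    [[0, 0, 1.95], [0, 0, 0], 1],
    [[0, 0, 1.95], [0, 0, 0], 1]
  ]
}}

```text
time: 5.65
position: [0.5414, 0.0875, 0.2691]
eef_rot: [180.0, 0.0, -10.0]
contact_force: [0.6, 1.2, 1.5]
finger_gap: -0.0
grasp_force: 0.9
```

```bash
python3 - <<'E'
from h import *
a=snap('scene')
A=cv2.resize(a['image'][150:240,270:345],None,fx=6,fy=6,interpolation=2);cv2.imwrite('pics/c2.png',A[:,:,::-1])
print(r.state()['position'],r.state()['contact_force'])
E
```

```text
[0.54132658 0.08741972 0.26912277] [0.85681632 0.10451538 2.25289284]
```

View pics/c2.png

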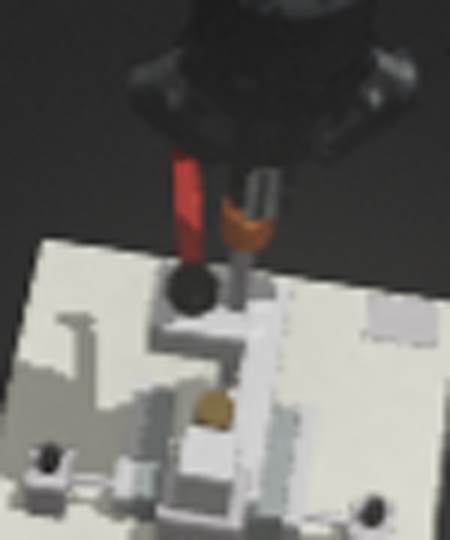

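The foot now sits just above the brass pad (crop 213,408), with TCP z at 0.269 and foot z at about 0.103. I'll go down to the top of the pad's possible range (0.100) and then feel in small steps.

>>> {"method": "send_rows", "body": {
  "motion": [
    [[0, 0, 0.1], [0, 0, 0], 1],
    [[0, 0, 0.2], [0, 0, 0], 1],
    [[0, 0, 0.3], [0, 0, 0], 1],
    [[0, 0, 0.3], [0, 0, 0], 1]
  ]
}}

```text
time: 6.2
position: [0.5413, 0.0874, 0.2661]
eef_rot: [180.0, 0.0, -10.0]
contact_force: [-0.2, 0.6, 1.1]
finger_gap: 0.0003
grasp_force: 0.6
```

>>> {"method": "send_rows", "body": {
  "motion": [
    [[0, 0, 0.05], [0, 0, 0], 1],
    [[0, 0, 0.1], [0, 0, 0], 1]
  ]
}}

```text
time: 6.45
position: [0.5414, 0.0874, 0.2653]
eef_rot: [180.0, 0.0, -10.0]
contact_force: [-0.8, 0.6, 1.9]
finger_gap: 0.0001
grasp_force: 1.0
```

>>> {"method": "send_rows", "body": {
  "motion": [
    [[0, 0, 0.05], [0, 0, 0], 1],
    [[0, 0, 0.1], [0, 0, 0], 1]
  ]
}}

```text
time: 6.7
position: [0.5414, 0.0874, 0.2642]
eef_rot: [180.0, 0.0, -10.0]
contact_force: [0.4, -0.5, 2.7]
finger_gap: 0.0
grasp_force: 1.0
```

>>> {"method": "send_rows", "body": {
  "motion": [
    [[0, 0, 0.05], [0, 0, 0], 1],
    [[0, 0, 0.1], [0, 0, 0], 1]
  ]
}}

```text
time: 6.95
position: [0.5414, 0.0874, 0.2632]
eef_rot: [180.0, 0.0, -10.0]
contact_force: [-0.9, 0.5, 2.2]
finger_gap: 0.0001
grasp_force: 1.0
```

>>> {"method": "send_rows", "body": {
  "motion": [
    [[0, 0, 0.05], [0, 0, 0], 1],
    [[0, 0, 0.1], [0, 0, 0], 1]
  ]
}}

```text
time: 7.2
position: [0.5414, 0.0874, 0.2622]
eef_rot: [180.0, 0.0, -10.0]
contact_force: [-0.2, 0.9, 2.1]
finger_gap: -0.0003
grasp_force: 1.0
```

>>> {"method": "send_rows", "body": {
  "motion": [
    [[0, 0, 0.05], [0, 0, 0], 1],
    [[0, 0, 0.1], [0, 0, 0], 1]
  ]
}}

```text
time: 7.45
position: [0.5414, 0.0874, 0.2612]
eef_rot: [180.0, 0.0, -10.0]
contact_force: [-0.1, -0.0, 1.3]
finger_gap: 0.0001
grasp_force: 1.0
```

>>> {"method": "send_rows", "body": {
  "motion": [
    [[0, 0, 0.05], [0, 0, 0], 1],
    [[0, 0, 0.1], [0, 0, 0], 1]
  ]
}}

```text
time: 7.7
position: [0.5414, 0.0874, 0.2602]
eef_rot: [180.0, 0.0, -10.0]
contact_force: [-0.7, 0.1, 2.2]
finger_gap: 0.0002
grasp_force: 1.0
```

>>> {"method": "send_rows", "body": {
  "motion": [
    [[0, 0, 0.05], [0, 0, 0], 1],
    [[0, 0, 0.1], [0, 0, 0], 1]
  ]
}}

```text
time: 7.95
position: [0.5414, 0.0874, 0.2592]
eef_rot: [180.0, 0.0, -10.0]
contact_force: [-0.5, -1.0, 2.8]
finger_gap: -0.0001
grasp_force: 1.0
```

>>> {"method": "send_rows", "body": {
  "motion": [
    [[0, 0, 0.04], [0, 0, 0], 1],
    [[0, 0, 0.08], [0, 0, 0], 1]
  ]
}}

```text
time: 8.2
position: [0.5414, 0.0874, 0.2584]
eef_rot: [180.0, 0.0, -10.0]
contact_force: [-0.0, -0.2, 1.7]
finger_gap: 0.0002
grasp_force: 1.0
```

>>> {"method": "send_rows", "body": {
  "motion": [
    [[0, 0, 0.04], [0, 0, 0], 1],
    [[0, 0, 0.08], [0, 0, 0], 1]
  ]
}}

```text
time: 8.45
position: [0.5414, 0.0875, 0.2576]
eef_rot: [180.0, 0.0, -10.0]
contact_force: [0.1, 0.0, 2.0]
finger_gap: -0.0002
grasp_force: 1.0
```

>>> {"method": "send_rows", "body": {
  "motion": [
    [[0, 0, 0.04], [0, 0, 0], 1],
    [[0, 0, 0.08], [0, 0, 0], 1]
  ]
}}

```text
time: 8.7
position: [0.5414, 0.0874, 0.2568]
eef_rot: [180.0, 0.0, -10.0]
contact_force: [-1.7, -0.3, 1.4]
finger_gap: -0.0001
grasp_force: 1.0
```

>>> {"method": "send_rows", "body": {
  "motion": [
    [[0, 0, 0.04], [0, 0, 0], 1],
    [[0, 0, 0.08], [0, 0, 0], 1]
  ]
}}

```text
time: 8.95
position: [0.5414, 0.0874, 0.256]
eef_rot: [180.0, 0.0, -10.0]
contact_force: [-1.7, 0.4, 2.2]
finger_gap: -0.0005
grasp_force: 1.0
```

>>> {"method": "send_rows", "body": {
  "motion": [
    [[0, 0, 0.04], [0, 0, 0], 1],
    [[0, 0, 0.08], [0, 0, 0], 1]
  ]
}}

```text
time: 9.2
position: [0.5414, 0.0874, 0.2552]
eef_rot: [180.0, 0.0, -10.0]
contact_force: [-1.1, 0.2, 2.8]
finger_gap: 0.0006
grasp_force: 1.0
```

>>> {"method": "send_rows", "body": {
  "motion": [
    [[0, 0, 0.04], [0, 0, 0], 1],
    [[0, 0, 0.08], [0, 0, 0], 1]
  ]
}}

```text
time: 9.45
position: [0.5414, 0.0875, 0.2544]
eef_rot: [180.0, 0.0, -10.0]
contact_force: [-1.6, -0.1, 2.5]
finger_gap: -0.0003
grasp_force: 1.0
```

>>> {"method": "send_rows", "body": {
  "motion": [
    [[0, 0, 0.04], [0, 0, 0], 1],
    [[0, 0, 0.08], [0, 0, 0], 1]
  ]
}}

```text
time: 9.7
position: [0.5414, 0.0875, 0.2536]
eef_rot: [180.0, 0.0, -10.0]
contact_force: [-1.3, -0.3, 2.0]
finger_gap: -0.0001
grasp_force: 1.0
```

>>> {"method": "send_rows", "body": {
  "motion": [
    [[0, 0, 0.04], [0, 0, 0], 1],
    [[0, 0, 0.08], [0, 0, 0], 1]
  ]
}}

```text
time: 9.95
position: [0.5414, 0.0875, 0.2528]
eef_rot: [180.0, 0.0, -10.0]
contact_force: [-1.9, -0.3, 0.9]
finger_gap: -0.0001
grasp_force: 1.0
```

>>> {"method": "send_rows", "body": {
  "motion": [
    [[0, 0, 0.04], [0, 0, 0], 1],
    [[0, 0, 0.08], [0, 0, 0], 1]
  ]
}}

```text
time: 10.2
position: [0.5414, 0.0874, 0.252]
eef_rot: [180.0, 0.0, -10.0]
contact_force: [-1.5, -1.2, 2.2]
finger_gap: 0.0003
grasp_force: 1.0
```

>>> {"method": "send_rows", "body": {
  "motion": [
    [[0, 0, 0.04], [0, 0, 0], 1],
    [[0, 0, 0.08], [0, 0, 0], 1]
  ]
}}

```text
time: 10.45
position: [0.5414, 0.0875, 0.2515]
eef_rot: [180.0, -0.0, -10.0]
contact_force: [-2.0, -0.5, 3.6]
finger_gap: 0.0001
grasp_force: 2.1
```

The force has jumped: pad reading 2.1 (it was 1.0) and z stopped short. I'll hold for a moment to confirm contact.

>>> {"method": "send_rows", "body": {
  "motion": [
    [[0, 0, 0], [0, 0, 0], 1],
    [[0, 0, 0.01], [0, 0, 0], 1],
    [[0, 0, 0.02], [0, 0, 0], 1]
  ]
}}

```text
time: 10.82
position: [0.5414, 0.0875, 0.2514]
eef_rot: [180.0, -0.0, -10.0]
contact_force: [-2.6, -1.3, 4.9]
finger_gap: -0.0001
grasp_force: 2.7
```

Contact is confirmed at about 5 N total, so roughly 3 N on the pad. Now I'll lift straight off and move over the lever handle with the jaws part open.

>>> {"method": "send_rows", "body": {
  "motion": [
    [[0, 0, -1], [0, 0, 0], 1],
    [[0, 0, -4], [0, 0, 0], 1],
    [[0, 0, -5], [0, 0, 0], 1],
    [[-4, 1.2, -5], [0, 0, 0], 0.2],
    [[-8.4, 2.4, -5], [0, 0, 0], 0.2],
    [[-8.4, 2.4, -5], [0, 0, 0], 0.2],
    [[-8.4, 2.4, -3], [0, 0, 0], 0.2],
    [[-8.4, 2.4, -2], [0, 0, 0], 0.2],
    [[-8.4, 2.4, -2], [0, 0, 0], 0.2]
  ]
}}

```text
time: 11.95
position: [0.4546, 0.0783, 0.2702]
eef_rot: [180.0, 0.1, -10.0]
contact_force: [-0.8, -0.2, 0.7]
finger_gap: 0.0344
grasp_force: 0.0
```

```bash
python3 st.py;  python3 - <<'E'
from h import *
a=snap('scene')
A=cv2.resize(a['image'][130:240,250:345],None,fx=5,fy=5,interpolation=2);cv2.imwrite('pics/c3.png',A[:,:,::-1])
p=r.state()['position']; print('tips px crop',[((proj(a,[*p[:2],z])-[250,130])*5).round() for z in(p[2]-.014,.22,.19)])
E
```

```text
11.95 [0.4546 0.0783 0.2702] [ 1.80e+02  1.10e-01 -9.97e+00] [-0.82 -0.16  0.66] [  15.6    8.6  -31.1   96.     4.5   76.8 -116.2] 0.03441469404392171
to knob tool xy cm 8.39 -2.19
tips px crop [array([258., 150.]), array([254., 191.]), array([251., 223.])]
```

View pics/c3.png

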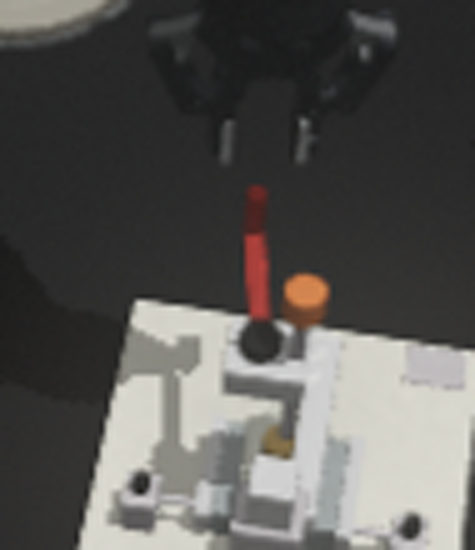

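The handle top is at (257,190), midway between the jaws and as predicted. I'll lower, narrow the jaws, and sweep the first part of the arc.

>>> {"method": "send_rows", "body": {
  "motion": [
    [[0, 0, 3], [0, 0, 0], 0.2],
    [[0, 0, 5], [0, 0, 0], 0.2],
    [[0, 0, 6.6], [0, 0, 0], 0.2],
    [[0, 0, 6.6], [0, 0, 0], 0.45],
    [[0, 0, 6.6], [0, 0, 0], 0.45],
    [[0, 0, 6.6], [0, 0, 0], 0.45]
  ]
}}

```text
time: 12.75
position: [0.4554, 0.0786, 0.2061]
eef_rot: [-180.0, -0.1, -10.0]
contact_force: [-0.6, 0.4, -0.5]
finger_gap: 0.0232
grasp_force: 0.0
```

>>> {"method": "send_rows", "body": {
  "motion": [
    [[0.09, 1.2, 0], [0, 0, -0.15], 0.45],
    [[0.36, 2.36, 0], [0, 0, -0.3], 0.45],
    [[0.8, 3.48, 0], [0, 0, -0.45], 0.45],
    [[0.8, 3.48, 0], [0, 0, -0.45], 0.45]
  ]
}}

```text
time: 13.25
position: [0.457, 0.0418, 0.2056]
eef_rot: [180.0, -0.1, 15.6]
contact_force: [0.1, -0.2, 0.8]
finger_gap: 0.023
grasp_force: 0.0
```

```bash
python3 st.py;  python3 - <<'E'
from h import *
a=snap('scene')
A=cv2.resize(a['image'][130:240,250:345],None,fx=5,fy=5,interpolation=2);cv2.imwrite('pics/c4.png',A[:,:,::-1])
E
```

```text
13.25 [0.457  0.0418 0.2056] [ 1.7996e+02 -6.0000e-02  1.5580e+01] [ 0.07 -0.19  0.8 ] [ 21.1  11.1 -32.7 102.9   6.5  67.8 -88. ] 0.022977983803529882
to knob tool xy cm 9.26 -1.94
```

View pics/c4.png

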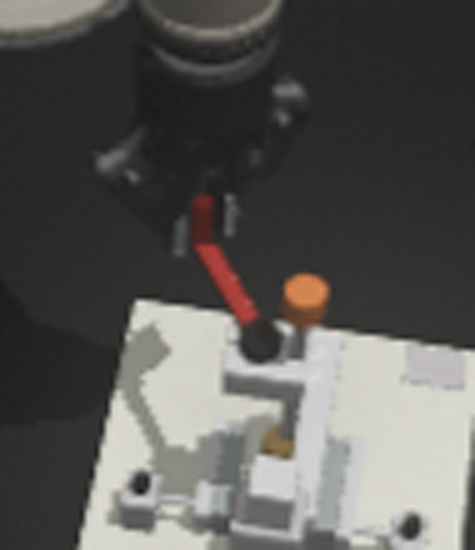

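The lever is following between the fingers. I'll continue the arc, going slower as the cam grips.

>>> {"method": "send_rows", "body": {
  "motion": [
    [[0.09, 1.2, 0], [0, 0, -0.15], 0.45],
    [[0.36, 2.36, 0], [0, 0, -0.3], 0.45],
    [[0.8, 3.48, 0], [0, 0, -0.45], 0.45],
    [[1.4, 4.52, 0], [0, 0, -0.6], 0.45],
    [[1.76, 5.0, 0], [0, 0, -0.675], 0.45],
    [[2.15, 5.45, 0], [0, 0, -0.75], 0.45],
    [[2.58, 5.87, 0], [0, 0, -0.825], 0.45],
    [[3.03, 6.27, 0], [0, 0, -0.9], 0.45],
    [[3.03, 6.27, 0], [0, 0, -0.9], 0.45]
  ]
}}

```text
time: 14.42
position: [0.5027, -0.0085, 0.2052]
eef_rot: [-180.0, -0.0, 67.3]
contact_force: [-0.3, 0.3, -0.4]
finger_gap: 0.0239
grasp_force: 0.2
```

```bash
cat > lk.py <<'E'
from h import *
import sys
a=snap('scene')
A=cv2.resize(a['image'][130:240,250:345],None,fx=5,fy=5,interpolation=2);cv2.imwrite('pics/'+sys.argv[1],A[:,:,::-1])
C=np.array([.541,.0854]);th=np.deg2rad(-21.5);X=np.array([np.cos(th),np.sin(th)]);Y=np.array([-X[1],X[0]])
for q in(1.2,1.35,1.5,1.65):
    P=C-.022*Y+.08*(-np.cos(q)*X-np.sin(q)*Y); print(q,((proj(a,[*P,.22])-[250,130])*5).round(),P.round(4))
E
python3 st.py; python3 lk.py c5.png
```

```text
14.425 [ 0.5027 -0.0085  0.2052] [-1.7999e+02 -3.0000e-02  6.7280e+01] [-0.25  0.26 -0.42] [ 29.2  17.6 -37.8  96.5  11.4  69.8 -33.9] 0.023861529087301592
to knob tool xy cm 10.14 -0.1
1.2 [141. 241.] [0.4786 0.0062]
1.35 [131. 256.] [ 0.488  -0.0013]
1.5 [125. 272.] [ 0.4984 -0.0072]
1.65 [121. 288.] [ 0.5096 -0.0116]
```

View pics/c5.png

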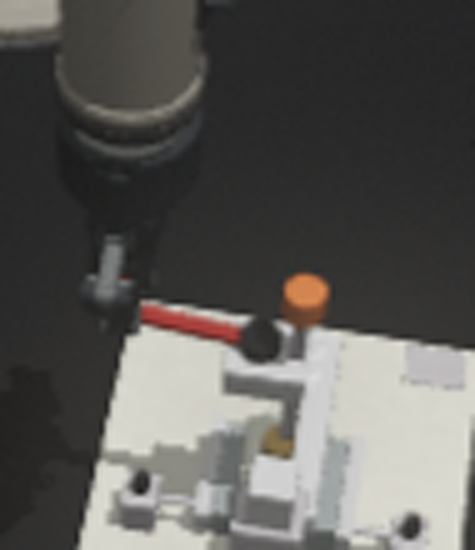

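>>> {"method": "send_rows", "body": {
  "motion": [
    [[0.01, 0.4, 0], [0, 0, -0.05], 0.45],
    [[0.04, 0.8, 0], [0, 0, -0.1], 0.45],
    [[0.06, 1.0, 0], [0, 0, -0.13], 0.45],
    [[0.06, 1.0, 0], [0, 0, -0.13], 0.45]
  ]
}}

```text
time: 14.98
position: [0.5122, -0.0123, 0.2051]
eef_rot: [180.0, -0.0, 74.8]
contact_force: [-1.5, 1.1, -1.0]
finger_gap: 0.0237
grasp_force: 0.3
```

>>> {"method": "send_rows", "body": {
  "motion": [
    [[0, 0.1, 0], [0, 0, 0], 0.45],
    [[0, 0.2, 0], [0, 0, 0], 0.45]
  ]
}}

```text
time: 15.22
position: [0.5135, -0.013, 0.205]
eef_rot: [-179.9, 0.0, 74.8]
contact_force: [-2.4, 1.4, 0.7]
finger_gap: 0.0239
grasp_force: 1.2
```

>>> {"method": "send_rows", "body": {
  "motion": [
    [[0, 0.1, 0], [0, 0, 0], 0.45],
    [[0, 0.2, 0], [0, 0, 0], 0.45]
  ]
}}

```text
time: 15.48
position: [0.5149, -0.0135, 0.2049]
eef_rot: [-179.8, 0.0, 74.8]
contact_force: [-5.2, 1.0, 1.6]
finger_gap: 0.0232
grasp_force: 2.6
```

>>> {"method": "send_rows", "body": {
  "motion": [
    [[0, 0.1, 0], [0, 0, 0], 0.45],
    [[0, 0.2, 0], [0, 0, 0], 0.45]
  ]
}}

```text
time: 15.72
position: [0.5152, -0.0136, 0.2047]
eef_rot: [-179.6, 0.1, 74.9]
contact_force: [-9.0, 2.5, 5.2]
finger_gap: 0.0239
grasp_force: 4.5
```

>>> {"method": "send_rows", "body": {
  "motion": [
    [[0, 0.1, 0], [0, 0, 0], 0.45],
    [[0, 0.2, 0], [0, 0, 0], 0.45]
  ]
}}

```text
time: 15.98
position: [0.5155, -0.0138, 0.2045]
eef_rot: [-179.4, 0.1, 74.9]
contact_force: [-11.7, 1.5, 6.6]
finger_gap: 0.0234
grasp_force: 6.2
```

The lever is hard against its end stop (z and x no longer move as force rises). I'll back off to centre, open slightly, lift straight up and look.

>>> {"method": "send_rows", "body": {
  "motion": [
    [[0, -0.5, 0], [0, 0, 0], 0.45],
    [[0, -0.9, 0], [0, 0, 0], 0.3],
    [[0, -1.0, 0], [0, 0, 0], 0.2],
    [[0, -1.0, 0], [0, 0, 0], 0.2],
    [[0, -1.0, -2], [0, 0, 0], 0.2],
    [[0, -1.0, -5], [0, 0, 0], 0.2],
    [[0, -1.0, -9], [0, 0, 0], 0.2],
    [[-3, 3.0, -9], [0, 0, 0], 0.2],
    [[-8, 4.0, -9], [0, 0, 0], 0.2],
    [[-8, 4.0, -9], [0, 0, 0], 0.2]
  ]
}}

```text
time: 17.23
position: [0.5374, -0.1096, 0.2942]
eef_rot: [-180.0, 0.2, 74.2]
contact_force: [0.5, -0.3, 0.1]
finger_gap: 0.0344
grasp_force: 0.0
```

```bash
python3 st.py; python3 lk.py c6.png; python3 - <<'E'
from h import *
a=snap('scene'); print(blobs(a,(6,150,100),(18,255,255)),[proj(a,[.541,.0854,z]).round(1) for z in(.2264,.2374)])
h=cv2.cvtColor(a['image'],cv2.COLOR_RGB2HSV);m=(cv2.inRange(h,(0,120,60),(6,255,255)))[160:210,255:315];ys,xs=np.nonzero(m)
print(xs.min()+255,ys[xs==xs.min()]+160)
E
```

```text
17.225 [ 0.5374 -0.1096  0.2942] [-179.99    0.2    74.19] [ 0.46 -0.33  0.1 ] [ 36.1  20.1 -36.7  80.4  12.1  83.4 -16.1] 0.034444622248533195
to knob tool xy cm 18.86 -4.96
1.2 [141. 241.] [0.4786 0.0062]
1.35 [131. 256.] [ 0.488  -0.0013]
1.5 [125. 272.] [ 0.4984 -0.0072]
1.65 [121. 288.] [ 0.5096 -0.0116]
[([307, 185, 8, 7, 47], [310.7, 188.1])] [array([310.3, 190. ]), array([310.6, 187.6])]
272 [188]
```

View pics/c6.png

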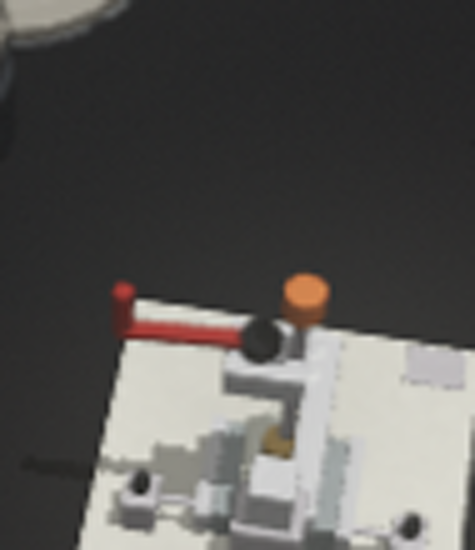

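The handle top is at (123,288), which matches the 1.65 rad stop prediction of (121,288). The knob hasn't moved and the robot is clear, so I'll hand it in.

```bash
python3 -c "
from bench import r
print(r.finish_job())"
```

```text
the job is handed in; nothing more can be done
None
```

The job is handed in: the rod's foot rests on the brass pad with about 3 N of pressing force (an estimate: about 5 N measured at the knob, less the rod's 2 N friction), the red lever is at its locked end stop, and the robot is clear of everything, after about 17 s of the 51 s allowed.

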